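# Pack a sharpened cleaver and press its retaining cap home

### The arm

A 6-joint arm with a two-finger parallel gripper is mounted at the origin on the work surface. World frame = base frame: x ahead of the robot, y to its left, z up, the work surface at z = 0. Lengths are in m, angles in rad, forces in N, time in s.
With the tool pointing down it reaches from about 0.35 to 0.85 m from the base axis. Payload 8.1 kg.
Tool frame: the origin (TCP) lies at the very end of the fingers, on their centre line; the grasp point (between the pads) lies 19 mm behind it; z points along the fingers, y is the line along which they close (so a half turn about z gives the same grasp; the last joint's range is limited). The gripper opens to 85 mm and grips with 20 to 120 N. Pads are 22 mm wide; open, the fingers measure 114 mm over their backs; the gripper's body (76 mm by 85 mm) begins 54 mm behind the grasp point. The pads swing forward as they close: fully open they stand 13 mm farther back than shut.
Start: joints at [-1.399, 0.13, 1.488, -0, 1.523, -0.085], TCP at [0.152, -0.58, 0.231] pointing down, gripper open.
Joint ranges: [-2.96, 2.96], [-0.89, 2.26], [0.02, 2.5], [-1.34, 4.48], [0, 2.73], [-2.66, 2.66]. Speed limits (rad/s): [2.39, 2.39, 2.79, 3.14, 3.14, 3.14].

### API

Orientations are given as a rotation vector (axis times angle).
In Python, from workcell import robot, camrig, hand_in gives the robot as it stands (robot), with the cameras (camrig) and the job as plain functions.
- The arm moves only by the shell command python3 steer.py FILE [FORCE], which reads ROWS from the file FILE. ROWS is one flat JSON list of numbers that holds 1 to 12 rows one after another, with no inner brackets; each row has 5 numbers: the opening from 0.0 (shut) to 1.0 (fully open), then dx, dy, dz in m, then a turn about the tool's z in rad; each row is the pose to reach, as a shift and turn from the pose commanded when the command began, along the tool's axes at that moment; what a row does not reach only later rows make up. A row lasts 1/12 s, in which the tool goes at most 0.0417 m and 0.125 rad, less where a joint would pass 70% of its speed; a pose out of reach is approached as far as the arm can. The fingers move at their own pace and stop on an object; FORCE is the grip in N (left out, the last holds). Time passes only in rows, so rows that do not move let the fingers close. It prints the time, the measured TCP pose, the force, the opening and the grip force at its end. Input that does not fit is refused with a message, and nothing moves.
- robot.state(): the state, without advancing time (a new reading comes with each control period).
- camrig.get_image(name): name is "scene" or "top" or "wrist"; returns a dict with "image" (420x560x3 uint8, blue, green, red), "camera_matrix" (3x3 intrinsics, pixels), "T" (4x4, takes a point from camera to world coordinates); the wrist camera has in their place "T_tool_cam" (4x4, takes a point from camera to tool coordinates, whose origin is the TCP and whose axes are the flange's). Camera axes: x right, y down, z forward; pixel columns grow to the right and rows downward; lengths in m; the calibration is good to about 2 mm. A picture is of the moment at which its call begins: read the wrist's pose just before it. There is no depth.
- hand_in(): hands the job in; it is judged then, once.
The state is a dict: "clock": time; "joints": joint angles; "qvel": joint speeds; "joint_torque": joint torques, N m; "eef_pos": TCP position; "ee_rot": TCP orientation; "contact_force": force on the tool from outside, world axes, zero at the start; "moment": the same for the moment, N m; "width": opening from 0.0 (shut) to 1.0 (fully open); "finger_force": force on a finger pad.
Only numpy, scipy, OpenCV 4.12 (cv2) and the standard library are available. Lean on these libraries where they do the work, as an engineer would, in place of code of your own. Each camera call takes 0.05 s, during which the arm holds its last target. There are 200 camera calls.

### The job

Pack the sharpened cleaver for the customer: take it by its handle off the wooden board and lay it down flat, not dropped, in its compartment in the black box, with the box's split stud standing up through the round hole in the blade, and let go of it. Then press the white retaining cap straight down onto that stud until it clicks over, and keep pressing after the click gives way until the cap's flange is fully home on the blade. Finish while still holding the cap pressed down there, firmly but without forcing it, and leave the oil bottle, the slip stone and the brush where they are.

Things in the scene. Friction and masses are not known exactly. Their poses are not given: they have to be found in the camera images.
- knife: Loose steel cleaver, 0.39 kg, right face up, flat on the board. Origin: at the heel (handle meets blade), on the handle's axis, on the blade's underside. x to the tip, y to the spine, z up. Blade x 0..140 mm, y -42 (cutting edge)..+19, z 0..4. Handle x -110..0, y -12..12, z -8..12, so it reaches below the blade. Centre of mass about 30 mm ahead of the heel.
- knife_grip (a point): Middle of the handle's section, 30 mm behind the heel (knife frame -30, 0, 2 mm), a good place to grasp, across the 24 mm width (along knife y). On the board it is 20 mm above the bench; the handle overhangs the board's near edge, its underside 10 mm above the bench.
- knife_hole (a point): Centre of the round hanging hole through the blade, on the blade's underside (knife frame 122, 0, 0 mm). The hole is 20 mm across.
- board: Fixed wooden board, 170 x 120 x 18 mm, that the cleaver lies on. Origin: middle of its near edge, on the bench; x runs across the board, away from the robot. Board and box may swap sides.
- box: Fixed black box base with grey insert, 305 x 110 mm (x, y), walls 5 mm thick, 26 high. Origin: centre of its underside, on the bench; x to the end for the blade's tip. Blade deck 16 mm above the bench, x -9.5..126.5, y -46..23 mm, rims 22 high round it except at the handle bay. The cleaver lies home with its axes along the box's and its origin at box (-17.5, 0, 16) mm, 4 mm of play all round.
- handle_bay (a point): Where the grasped part of the handle comes to lie: box frame -47.5, 0, 18 mm (knife_grip goes here). The open handle bay round it: box x -147.5..-9.5, y -50..50 mm, floor 5 mm above the bench; a pad 7 mm above the bench lies under the handle's end (x -117..-87).
- stud (a point): Centre of the stud's foot, on the deck (box frame 104.5, 0, 16 mm). The white stud is split into four sprung prongs and stands 19 mm above the deck, 15 mm above the blade of the cleaver lying home. It is 7 mm across at its rounded top and 12 mm at its barbs, 11.5 mm above the deck: 4 mm to spare all round in the 20 mm hole.
- cap: Loose white plastic cap, 25 g, standing on the bench mouth down. Origin: centre of the flange's underside; z up. Flange 36 mm across, 4 high; above it a round knob 28 mm across, its top 22 mm above the origin. Hollow from below, 17 mm deep, with an inner lip 8.4 mm across, 4 mm above the origin, that snaps over the stud's barbs; it finds the stud if within 2 mm of its axis.
- cap_top (a point): Middle of the cap's top face (cap frame 0, 0, 22 mm). Going on, the lip meets the prongs when the cap's underside is about 9 mm above the blade; the push rises to some 6 to 18 N, then drops suddenly (the click) about 4 mm above the blade. From there it pulls itself down a little and goes easily until the flange bears on the blade's upper face, its underside then 20 mm above the bench.
- oil_bottle: Bystander: small amber oil bottle, 38 mm across, 105 mm high. Origin: centre of its underside.
- slip_stone: Bystander: small two-layer sharpening stone lying flat, 70 x 26 x 14 mm. Origin: centre of its underside; x along its length.
- brush: Bystander: flat brush with a wooden handle, 170 mm long, 20 mm high, lying farther out. Origin: centre of its underside; x along its length.

How it is judged:
By the outcome, as a careful person would: the job done as asked, in the order asked, and still so for the second after the job is handed in, while the arm keeps its last pose, push and grip.
It also fails if it takes over 62 s, if anything falls off the work surface, if the arm or the gripper's body presses on something with over 40 N, if the wrist force passes 120 N, or if a joint passes its speed limit or range.

## Working session

There is one attempt and no reset: what is moved stays moved. The work goes in short steps, Python scripts to look and compute and a shell command to move; the robot and the scene stay as the last step left them, time stands still between calls to the robot, and variables do not carry over. Pictures are saved under pics/ and viewed, at most 10 in all, crops included, and the job is handed in when it is done.

```bash
ls; mkdir -p pics
python3 - <<'E'
from workcell import robot, camrig, hand_in
import cv2,numpy as np
s=robot.state();print({k:np.round(v,3).tolist() for k,v in s.items()})
for n in("top","scene"):
    d=camrig.get_image(n);cv2.imwrite(f"pics/{n}0.png",d["image"]);np.savez(f"pics/{n}0.npz",**d);print(n,d["camera_matrix"].round(1).tolist(),d["T"].round(3).tolist())
E
```

```text
pics
steer.py
workcell.py
{'clock': 0.0, 'joints': [-1.399, 0.131, 1.489, 0.0, 1.523, -0.085], 'qvel': [0.001, 0.001, -0.002, 0.001, -0.0, -0.002], 'joint_torque': [0.001, -56.941, -50.055, -0.0, 0.015, -0.0], 'eef_pos': [0.152, -0.58, 0.23], 'ee_rot': [-3.114, -0.402, 0.0], 'contact_force': [-0.433, -0.065, -0.217], 'moment': [0.072, -0.002, 0.007], 'finger_force': 0.0, 'width': 0.993}
top [[420.8, 0.0, 273.3], [0.0, 420.8, 207.5], [0.0, 0.0, 1.0]] [[0.019, -0.987, 0.158, 0.471], [-1.0, -0.019, 0.002, 0.016], [0.001, -0.158, -0.987, 0.805], [0.0, 0.0, 0.0, 1.0]]
scene [[436.5, 0.0, 282.7], [0.0, 436.5, 216.0], [0.0, 0.0, 1.0]] [[0.761, 0.547, -0.348, 0.861], [0.648, -0.643, 0.407, -0.318], [-0.001, -0.536, -0.844, 0.738], [0.0, 0.0, 0.0, 1.0]]
```

View pics/top0.png

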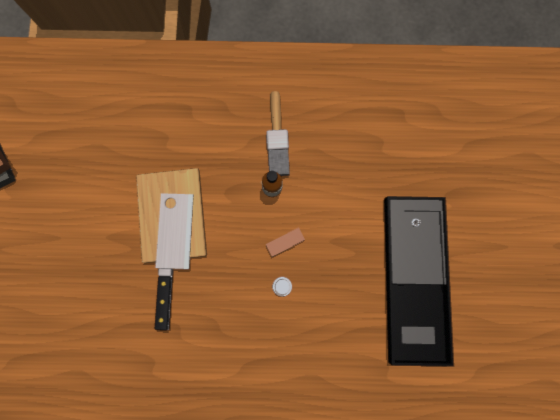

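View pics/scene0.png

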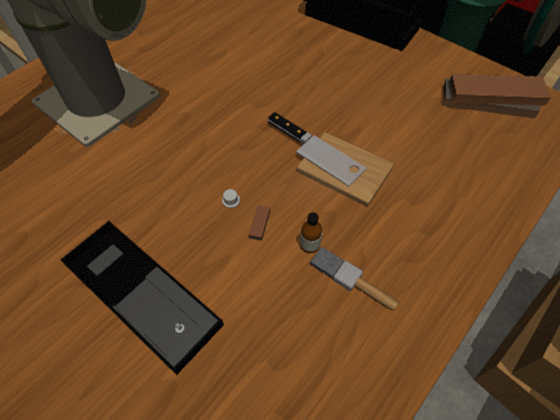

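Top view: knife at left with its hole at about (170,203) and handle end at (162,329). The cap is at (282,287), the stud at (416,222), and the box spans (385–452, 197–364). The scene view shows the same items: hole (354,170), cap (231,198), stud (180,328).

```bash
cat > h.py <<'E'
import cv2,numpy as np
from scipy.spatial.transform import Rotation as R
def ray(uv,K,T):
    d=T[:3,:3]@np.linalg.inv(K)@np.array([uv[0],uv[1],1.]);return T[:3,3],d/np.linalg.norm(d)
def plane(uv,K,T,z):
    o,d=ray(uv,K,T);return o+d*(z-o[2])/d[2]
def tri(rays):
    A=np.zeros((3,3));b=np.zeros(3)
    for o,d in rays:
        P=np.eye(3)-np.outer(d,d);A+=P;b+=P@o
    x=np.linalg.solve(A,b);return x,[float(np.linalg.norm((np.eye(3)-np.outer(d,d))@(x-o))) for o,d in rays]
def wristT(s,d):
    T=np.eye(4);T[:3,:3]=R.from_rotvec(s["ee_rot"]).as_matrix();T[:3,3]=s["eef_pos"];return T@d["T_tool_cam"]
def blobs(img,lo,hi,roi,amin=8):
    x0,y0,x1,y1=roi;m=cv2.inRange(cv2.cvtColor(img[y0:y1,x0:x1],cv2.COLOR_BGR2HSV),lo,hi)
    n,l,st,c=cv2.connectedComponentsWithStats(m)
    return [(int(st[i,4]),(c[i]+[x0,y0]).round(1).tolist(),st[i,:4].tolist()) for i in range(1,n) if st[i,4]>=amin]
E
python3 - <<'E'
from h import *
t=np.load("pics/top0.npz");s=np.load("pics/scene0.npz")
W=((0,0,150),(180,70,255));Y=((15,80,90),(35,255,255))
print("cap",blobs(t["image"],*W,(265,270,300,305)),blobs(s["image"],*W,(215,180,250,215)))
print("stud",blobs(t["image"],(0,0,110),(180,90,255),(400,210,435,240),4),blobs(s["image"],(0,0,110),(180,90,255),(165,310,195,345),4))
print("rivets",blobs(t["image"],*Y,(150,278,178,335),2),blobs(s["image"],*Y,(262,105,312,140),2))
print("hole",blobs(t["image"],(5,90,80),(30,255,255),(162,196,180,212),5),blobs(s["image"],(5,90,80),(30,255,255),(345,161,362,178),5))
a=np.hstack([cv2.resize(t["image"][y0:y1,x0:x1],(260,280*1),interpolation=0) for x0,y0,x1,y1 in((135,165,210,340),(262,267,302,307),(380,190,460,370))])
b=np.hstack([cv2.resize(s["image"][y0:y1,x0:x1],(260,300),interpolation=0) for x0,y0,x1,y1 in((262,105,402,205),(210,178,255,220),(55,215,230,375))])
cv2.imwrite("pics/c0.png",np.vstack([a,b]))
E
```

```text
cap [(276, [282.1, 285.8], [8, 7, 19, 19])] [(101, [229.5, 194.3], [9, 9, 12, 11]), (11, [236.5, 201.5], [18, 17, 6, 9])]
stud [(61, [415.4, 221.8], [11, 8, 10, 9])] [(51, [179.2, 327.8], [10, 13, 9, 10])]
rivets [(17, [163.1, 283.4], [11, 4, 5, 4]), (15, [161.9, 301.5], [10, 22, 5, 4]), (16, [160.6, 319.8], [9, 40, 4, 5])] [(3, [301.7, 107.0], [39, 1, 2, 3]), (2, [263.5, 108.5], [1, 3, 2, 2]), (2, [268.0, 107.5], [6, 2, 1, 2]), (4, [265.5, 111.5], [3, 5, 2, 4]), (2, [277.0, 110.5], [15, 5, 1, 2]), (4, [293.8, 111.5], [31, 5, 2, 4]), (2, [263.0, 112.5], [1, 7, 1, 2]), (8, [276.5, 117.0], [13, 11, 4, 3]), (2, [294.5, 116.5], [32, 11, 2, 2]), (3, [285.0, 117.0], [22, 12, 3, 1]), (4, [293.5, 119.5], [31, 13, 2, 4]), (2, [266.5, 120.5], [4, 15, 2, 2]), (2, [303.0, 120.5], [41, 15, 1, 2]), (2, [305.5, 120.0], [43, 15, 2, 1]), (8, [287.1, 123.9], [24, 18, 3, 3]), (2, [297.5, 125.0], [35, 20, 2, 1]), (3, [304.0, 127.0], [41, 21, 3, 3]), (2, [263.5, 128.5], [1, 23, 2, 2]), (3, [269.0, 127.3], [6, 22, 3, 2]), (7, [268.9, 131.7], [5, 25, 5, 5]), (9, [298.3, 130.9], [35, 25, 4, 3]), (2, [310.5, 130.5], [48, 25, 2, 2]), (2, [264.5, 131.5], [2, 26, 2, 2]), (3, [278.0, 134.3], [15, 29, 3, 2]), (2, [269.5, 137.5], [7, 32, 2, 2])]
hole [(77, [170.2, 202.6], [4, 2, 10, 10])] [(12, [359.6, 161.9], [12, 0, 5, 4]), (48, [353.6, 168.9], [4, 5, 10, 7]), (10, [360.0, 176.0], [13, 13, 4, 4])]
```

View pics/c0.png

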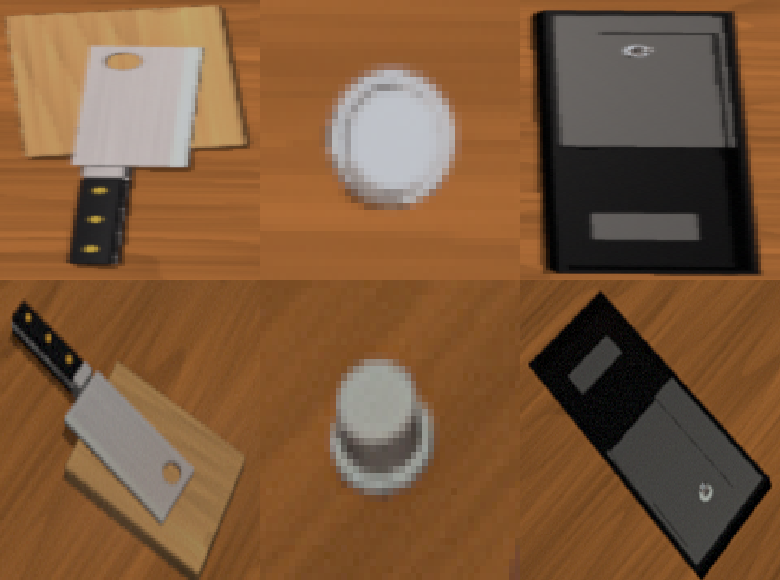

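The crops show the three brass rivets, the round hole, the cap standing upright, the stud, and the grey pad in the bay. I'll triangulate these next.

Run:
```python
from h import *
t=np.load("pics/top0.npz");s=np.load("pics/scene0.npz")
kt=(t["camera_matrix"],t["T"]);ks=(s["camera_matrix"],s["T"])
P={}
for n,a,b in(("r1",(163.1,283.4),(298.3,130.9)),("r2",(161.9,301.5),(287.1,123.9)),("r3",(160.6,319.8),(276.5,117.0)),("hole",(170.2,202.6),(353.8,169.2)),("stud",(415.4,221.8),(179.2,327.8))):
    x,e=tri([ray(a,*kt),ray(b,*ks)]);P[n]=x;print(n,x.round(4),np.round(e,4))
print("cap scene top@.022",plane((229.5,194.3),*ks,.022).round(4))
c,_=tri([ray((282.1,285.3),*kt),ray((229.5,194.3),*ks)]);print("cap tri",c.round(4))
for u in ((282.1,285.8),):print("cap flange top@.004",plane(u,*kt,.004).round(4))
# pad in both views
g=((0,0,45),(180,60,120))
pt=blobs(t["image"],*g,(395,320,442,352),100);ps=blobs(s["image"],*g,(80,240,130,282),60);print(pt,ps)
pa=plane(pt[0][1],*kt,.007);pb=plane(ps[0][1],*ks,.007);print("pad",pa.round(4),pb.round(4),tri([ray(pt[0][1],*kt),ray(ps[0][1],*ks)])[0].round(4))
h=plane((170.2,202.6),*kt,.022);r=[plane(u,*kt,.030) for u in((163.1,283.4),(161.9,301.5),(160.6,319.8))]
k=h-r[1];print("knife yaw from hole-rivets",np.degrees(np.arctan2(k[1],k[0])), "rivets",[np.round(i,4).tolist() for i in r],h.round(4))
d=r[0]-r[2];print("rivet yaw",np.degrees(np.arctan2(d[1],d[0])))
st=plane((415.4,221.8),*kt,.030);d=st-pa;print("stud",st.round(4),"box yaw",np.degrees(np.arctan2(d[1],d[0])),np.linalg.norm(d[:2]))
st2=plane((179.2,327.8),*ks,.030);d=st2-pb;print("scene",st2.round(4),np.degrees(np.arctan2(d[1],d[0])),np.linalg.norm(d[:2]))
```

```text
r1 [0.452  0.2142 0.0298] [0.0003 0.0003]
r2 [0.4199 0.2144 0.0299] [0.0004 0.0004]
r3 [0.388  0.2149 0.03  ] [0.0001 0.0001]
hole [0.6028 0.2129 0.0195] [0.0002 0.0002]
stud [ 0.575  -0.2521  0.0153] [0.0005 0.0005]
cap scene top@.022 [ 0.451  -0.0025  0.022 ]
cap tri [ 0.4521 -0.0021  0.0228]
cap flange top@.004 [ 0.4513 -0.0018  0.004 ]
[(591, [417.4, 334.7], [6, 6, 34, 18])] [(467, [104.4, 259.3], [7, 5, 36, 30])]
pad [ 0.368 -0.251  0.007] [ 0.368  -0.2538  0.007 ] [ 0.367  -0.2528  0.0043]
knife yaw from hole-rivets -0.7998842335874594 rivets [[0.4522, 0.2144, 0.03], [0.4201, 0.2147, 0.03], [0.3881, 0.215, 0.03]] [0.6022 0.2121 0.022 ]
rivet yaw -0.5483203567577959
stud [ 0.5734 -0.2467  0.03  ] box yaw 1.193678438012164 0.20549575599806622
scene [ 0.5805 -0.2538  0.03  ] -0.018540145889529278 0.21253308244994576
```

```bash
cat >> h.py <<'E'
def go(x,y,z,yaw,s=None):
    from workcell import robot, camrig, hand_in
    s=s or robot.state();M=R.from_rotvec(s["ee_rot"]).as_matrix()
    d=M.T@(np.array([x,y,z])-s["eef_pos"]);cur=np.degrees(np.arctan2(M[1,0],M[0,0]))
    print("shift",d.round(4).tolist(),"len",round(float(np.linalg.norm(d)),3),"turn",round(float(np.radians((cur-yaw+90)%180-90)),4),"cur yaw",round(float(cur),2))
E
python3 - <<'E'
from h import *
from workcell import robot, camrig, hand_in
s=robot.state();d=camrig.get_image("wrist");print(d["T_tool_cam"].round(3).tolist(),d["camera_matrix"].round(1).tolist())
go(.47,-.25,.28,0.6,s)
E
```

```text
[[0.001, -0.965, -0.263, 0.068], [1.0, 0.001, -0.0, -0.0], [0.001, -0.263, 0.965, -0.143], [0.0, 0.0, 0.0, 1.0]] [[345.6, 0.0, 280.1], [0.0, 345.6, 205.8], [0.0, 0.0, 1.0]]
shift [0.391, -0.2384, -0.0492] len 0.461 turn 0.2464 cur yaw 14.72
```

```bash
echo '[1,0.391,-0.238,-0.049,0.246,1,0.391,-0.238,-0.049,0.246,1,0.391,-0.238,-0.049,0.246,1,0.391,-0.238,-0.049,0.246,1,0.391,-0.238,-0.049,0.246,1,0.391,-0.238,-0.049,0.246,1,0.391,-0.238,-0.049,0.246,1,0.391,-0.238,-0.049,0.246,1,0.391,-0.238,-0.049,0.246,1,0.391,-0.238,-0.049,0.246,1,0.391,-0.238,-0.049,0.246,1,0.391,-0.238,-0.049,0.246]' > next.json && python3 steer.py next.json; echo '[1,0,0,0,0,1,0,0,0,0,1,0,0,0,0]' > next.json && python3 steer.py next.json
python3 - <<'E'
from h import *
from workcell import robot, camrig, hand_in
s=robot.state();d=camrig.get_image("wrist");cv2.imwrite("pics/w1.png",d["image"]);np.savez("pics/w1.npz",T=wristT(s,d),camera_matrix=d["camera_matrix"],image=d["image"])
print(s["eef_pos"],np.abs(s["qvel"]).max());go(.52,-.22,.20,0.6,s)
E
```

```text
clock: 1.15
eef_pos: [0.4742, -0.2455, 0.281]
ee_rot: [-3.14, -0.026, -0.004]
contact_force: [0.2, -0.5, -0.2]
width: 1.004
finger_force: 0.0
clock: 1.4
eef_pos: [0.4693, -0.2515, 0.2798]
ee_rot: [-3.141, -0.015, 0.002]
contact_force: [-0.2, -0.5, -0.1]
width: 1.002
finger_force: 0.0
[ 0.46934751 -0.25154085  0.2798127 ] 0.018302399863217498
shift [0.051, -0.031, 0.0798] len 0.1 turn -0.0007 cur yaw 0.56
```

View pics/w1.png

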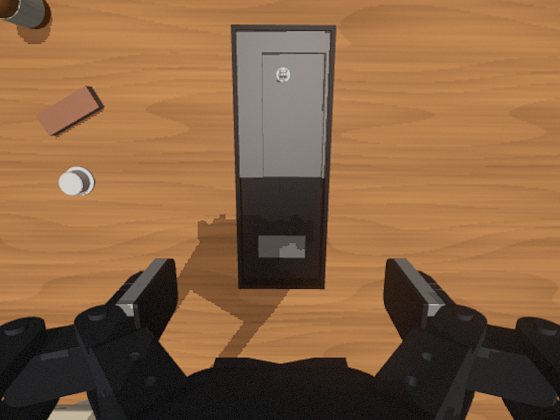

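Wrist view: the stud is at (283,75), the pad at (282,246), the box's outer corners at about (232,25), (335,25), (325,288) and (238,289), and the cap at (75,182). I'll take a second, closer view.

```bash
echo '[1,0.051,-0.031,0.08,0,1,0.051,-0.031,0.08,0,1,0.051,-0.031,0.08,0,1,0.051,-0.031,0.08,0,1,0.051,-0.031,0.08,0,1,0.051,-0.031,0.08,0]' > next.json && python3 steer.py next.json
python3 - <<'E'
from h import *
from workcell import robot, camrig, hand_in
s=robot.state();d=camrig.get_image("wrist");cv2.imwrite("pics/w2.png",d["image"]);np.savez("pics/w2.npz",T=wristT(s,d),camera_matrix=d["camera_matrix"],image=d["image"])
print(s["eef_pos"],np.abs(s["qvel"]).max())
a=np.load("pics/w1.npz");b=np.load("pics/w2.npz");ka=(a["camera_matrix"],a["T"]);kb=(b["camera_matrix"],b["T"])
def px(k,p): 
    c=np.linalg.inv(k[1])@np.r_[p,1];u=k[0]@c[:3];return u[:2]/u[2]
# stud in w2
p=px(kb,[.577,-.252,.03]);r=[int(p[0]-25),int(max(p[1]-25,0)),int(p[0]+25),int(p[1]+25)];print("pred",p,r)
W=((0,0,185),(180,60,255))
sa=blobs(a["image"],*W,(268,60,298,90),4);sb=blobs(b["image"],*W,r,4);print(sa,sb)
# box outline corners by dark mask in w1 : fit lines to long side edges from rows 40..170
L=[];Rr=[]
g=cv2.cvtColor(a["image"],cv2.COLOR_BGR2HSV)
for y in range(40,280,6):
    row=(g[y,:,1]<90); xs=np.where(row[215:350])[0]+215
    if len(xs) and y<170: L.append((xs.min(),y)); Rr.append((xs.max()+1,y))
    elif len(xs): Rr.append((xs.max()+1,y))
for nm,E in(("L",L),("R",Rr)):
    E=np.array(E,float);v=cv2.fitLine(E.astype(np.float32),cv2.DIST_HUBER,0,.01,.01).ravel()
    q=[v[2:]+v[:2]*(yy-v[3])/v[1] for yy in(50,240)];w=[plane(u,*ka,.026) for u in q];dd=w[0]-w[1]
    print(nm,np.round(q,1).tolist(),np.round(w,4).tolist(),"yaw",np.degrees(np.arctan2(dd[1],dd[0])))
pad=blobs(a["image"],(0,0,75),(180,60,255),(250,228,312,265),100);print("pad",pad)
v=np.hstack([cv2.resize(a["image"][50:100,258:308],(390,390),interpolation=0),cv2.resize(b["image"][r[1]:r[3],r[0]:r[2]],(390,390),interpolation=0)]);cv2.imwrite("pics/c2.png",v)
E
```

```text
clock: 1.95
eef_pos: [0.5207, -0.2207, 0.202]
ee_rot: [3.14, 0.015, 0.002]
contact_force: [-0.2, -0.2, -0.4]
width: 1.002
finger_force: 0.0
[ 0.52066725 -0.2206861   0.20198166] 0.0184821631983958
pred [316.75776389 125.50630527] [291, 100, 341, 150]
[(21, [282.9, 69.2], [12, 7, 6, 5]), (25, [287.5, 75.0], [17, 9, 5, 12]), (15, [277.4, 73.9], [8, 10, 3, 9]), (4, [281.2, 80.2], [12, 20, 3, 2])] [(112, [315.7, 123.0], [17, 17, 17, 15]), (7, [316.0, 127.7], [24, 27, 3, 3]), (7, [313.7, 132.4], [21, 32, 4, 2])]
L [[232.10000610351562, 50.0], [237.39999389648438, 240.0]] [[0.5991, -0.1984, 0.026], [0.3849, -0.1994, 0.026]] yaw 0.27144100812366223
R [[334.79998779296875, 50.0], [325.70001220703125, 240.0]] [[0.6003, -0.3071, 0.026], [0.3861, -0.3073, 0.026]] yaw 0.03523823047359487
pad [(989, [281.7, 246.3], [9, 8, 46, 22])]
```

View pics/c2.png

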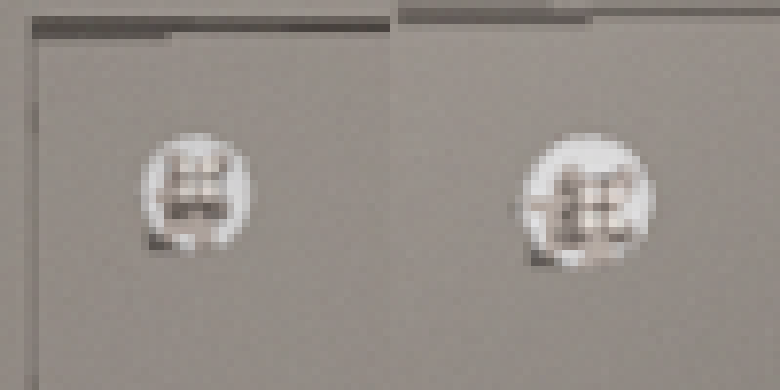

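Run:
```python
from h import *
from workcell import robot, camrig, hand_in
L=[np.load(f"pics/{n}.npz") for n in("w1","w2","top0","scene0")];k=[(a["camera_matrix"],a["T"]) for a in L]
u=[(282.5,74.1),(315.8,124.9),(415.4,221.8),(179.2,327.8)]
print("tri w",[x for x in tri([ray(u[i],*k[i]) for i in(0,1)])]);print("all",tri([ray(u[i],*k[i]) for i in range(4)]))
for z in(.016,.0275):print(z,[plane(u[i],*k[i],z)[:2].round(4).tolist() for i in range(4)])
print("pad w1",plane((281.7,246.3),*k[0],.007).round(4))
# front/rear outer edges of box in w1 along column 283
g=cv2.cvtColor(L[0]["image"],cv2.COLOR_BGR2HSV)
for x in(260,283,305):
    c=np.where(g[10:300,x,1]<90)[0]+10;print(x,c.min(),c.max()+1,plane((x,c.min()),*k[0],.026).round(4),plane((x,c.max()+1),*k[0],.0).round(4))
# Cap in w1
print(blobs(L[0]["image"],(0,0,120),(180,70,255),(45,155,110,210),30))
go(.43,.2143,.12,-.7)
```

```text
tri w [array([ 0.57689335, -0.2523376 ,  0.01606852]), [0.00025925367391023207, 0.0002592536739102047]]
all (array([ 0.57606377, -0.25218761,  0.01634631]), [0.0006469069134049286, 0.0010460165494493416, 0.0011343823600592343, 0.0009730108202679388])
0.016 [[0.5767, -0.2521], [0.577, -0.2526], [0.5753, -0.2515], [0.575, -0.2526]]
0.0275 [[0.5756, -0.2521], [0.5774, -0.2514], [0.5737, -0.2476], [0.5795, -0.2536]]
pad w1 [ 0.3696 -0.2538  0.007 ]
260 25 288 [ 0.6235 -0.2281  0.026 ] [ 0.306  -0.2252  0.    ]
283 25 288 [ 0.6237 -0.252   0.026 ] [ 0.3063 -0.2563 -0.    ]
305 25 289 [ 0.624  -0.2749  0.026 ] [ 0.3051 -0.2861  0.    ]
[(686, [74.9, 181.1], [13, 11, 36, 29])]
shift [-0.087, -0.4361, 0.0816] len 0.452 turn 0.0218 cur yaw 0.55
```

```bash
echo '[1,-0.09,-0.2,0,0.022,1,-0.087,-0.436,0.05,0.022,1,-0.087,-0.436,0.05,0.022,1,-0.087,-0.436,0.05,0.022,1,-0.087,-0.436,0.05,0.022,1,-0.087,-0.436,0.05,0.022,1,-0.087,-0.436,0.05,0.022,1,-0.087,-0.436,0.05,0.022,1,-0.087,-0.436,0.05,0.022,1,-0.087,-0.436,0.05,0.022,1,-0.087,-0.436,0.05,0.022,1,-0.087,-0.436,0.05,0.022]' > next.json && python3 steer.py next.json; echo '[1,0,0,0,0,1,0,0,0,0,1,0,0,0,0,1,0,0,0,0]' > next.json && python3 steer.py next.json
python3 - <<'E'
from h import *
from workcell import robot, camrig, hand_in
s=robot.state();d=camrig.get_image("wrist");cv2.imwrite("pics/w3.png",d["image"]);np.savez("pics/w3.npz",T=wristT(s,d),camera_matrix=d["camera_matrix"],image=d["image"])
print(s["eef_pos"],np.abs(s["qvel"]).max());go(.4505,.2142,.05,-.65,s)
k=(d["camera_matrix"],wristT(s,d))
b=blobs(d["image"],(15,80,90),(35,255,255),(180,200,380,420),6)
for x in b: print(x,plane(x[1],*k,.03).round(4))
E
```

```text
clock: 3.0
eef_pos: [0.4284, 0.2202, 0.1518]
ee_rot: [-3.139, 0.012, -0.003]
contact_force: [0.5, 0.7, 0.3]
width: 0.996
finger_force: 0.0
clock: 3.33
eef_pos: [0.43, 0.2146, 0.1511]
ee_rot: [-3.141, 0.021, -0.002]
contact_force: [-0.2, 0.6, 0.2]
width: 1.0
finger_force: 0.0
[0.42998084 0.21456317 0.15106989] 0.004927675629427828
shift [0.0204, 0.0001, 0.1011] len 0.103 turn -0.002 cur yaw -0.76
(74, [282.7, 211.0], [98, 7, 10, 9]) [0.4217 0.2135 0.03  ]
(58, [282.9, 248.5], [99, 45, 9, 8]) [0.3898 0.2136 0.03  ]
(6, [332.5, 277.8], [152, 76, 2, 5]) [0.363  0.1724 0.03  ]
(8, [336.6, 277.1], [155, 76, 4, 4]) [0.3636 0.1689 0.03  ]
(8, [364.1, 280.5], [182, 79, 5, 5]) [0.3602 0.1458 0.03  ]
(7, [361.9, 314.7], [180, 114, 5, 2]) [0.3276 0.146  0.03  ]
```

View pics/w3.png

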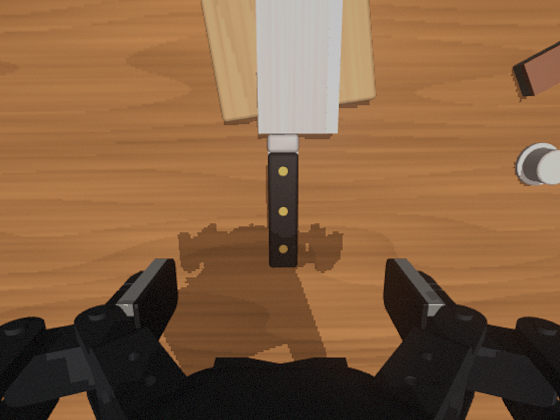

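```bash
echo '[0.7,0.021,0.0008,0.04,-0.004,0.6,0.021,0.0008,0.08,-0.004,0.6,0.021,0.0008,0.11,-0.004,0.6,0.021,0.0008,0.13,-0.004,0.6,0.021,0.0008,0.142,-0.004,0.6,0.021,0.0008,0.142,-0.004,0.6,0.021,0.0008,0.142,-0.004,0.6,0.021,0.0008,0.142,-0.004]' > next.json && python3 steer.py next.json 100
python3 - <<'E'
from h import *
k=np.load("pics/w3.npz");k=(k["camera_matrix"],k["T"])
for n,u,z in(("r1",(283,171),.03),("heel l",(258,134),.022),("heel r",(338,134),.022),("bolster",(283.5,135),.024)):print(n,plane(u,*k,z).round(4))
go(.451,.2138,.009,-.5)
E
```

```text
clock: 4.05
eef_pos: [0.4517, 0.215, 0.0102]
ee_rot: [-3.141, 0.012, -0.004]
contact_force: [0.3, 0.4, 0.5]
width: 0.597
finger_force: 0.0
r1 [0.4537 0.2129 0.03  ]
heel l [0.4814 0.2318 0.022 ]
heel r [0.4806 0.1702 0.022 ]
bolster [0.4805 0.2122 0.024 ]
shift [-0.0007, 0.0012, 0.0012] len 0.002 turn 0.0011 cur yaw -0.44
```

```bash
echo '[0.6,0,0,0,0,0,0,0,0,0,0,0,0,0,0,0,0,0,0,0,0,0,0,0,0,0,0,0,0,0,0,0,0,0,0,0,0,0,0,0]' > next.json && python3 steer.py next.json 100; echo '[0,0,0,-0.003,0,0,0,0,-0.006,0,0,0,0,-0.012,0,0,0,0,-0.024,0,0,0,0,-0.04,0,0,0,0,-0.05,0,0,0,0,-0.06,0,0,0,0,-0.06,0,0,0,0,-0.06,0]' > next.json && python3 steer.py next.json
python3 - <<'E'
from h import *
from workcell import robot, camrig, hand_in
s=robot.state();print(s["eef_pos"],s["moment"].round(3),s["contact_force"].round(2))
d=camrig.get_image("wrist");cv2.imwrite("pics/w4.png",d["image"]);np.savez("pics/w4.npz",T=wristT(s,d),camera_matrix=d["camera_matrix"],image=d["image"])
E
```

```text
clock: 4.72
eef_pos: [0.4509, 0.215, 0.0096]
ee_rot: [-3.141, 0.011, -0.003]
contact_force: [-2.6, -2.4, 7.6]
width: 0.256
finger_force: 98.7
clock: 5.47
eef_pos: [0.4507, 0.2149, 0.0691]
ee_rot: [-3.141, 0.011, -0.003]
contact_force: [-0.2, -0.2, -4.3]
width: 0.258
finger_force: 97.8
[0.45068264 0.21494488 0.0691093 ] [0.047 0.224 0.09 ] [-0.23 -0.16 -4.27]
```

View pics/w4.png

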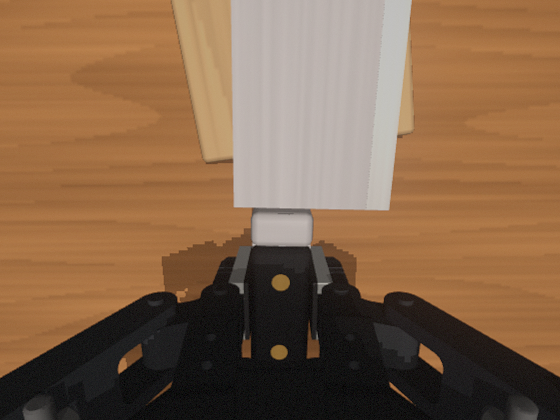

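The cleaver is held by the handle, with the blade edge at row 208 and the rivets at (281,283) and (279,352). I'll check the tilt and the hole's position in the hand using the fixed cameras.

```bash
cat > hole.py <<'E'
from h import *
from workcell import robot, camrig, hand_in
def hole(z0=.08,save=None):
    s=robot.state();M=R.from_rotvec(s["ee_rot"]).as_matrix();g=np.array(s["eef_pos"])+M@[.152,0,0];g[2]=z0
    rays=[];px=[]
    for n in("top","scene"):
        d=camrig.get_image(n);k=(d["camera_matrix"],d["T"]);c=np.linalg.inv(k[1])@np.r_[g,1];u=k[0]@c[:3];u=u[:2]/u[2]
        x,y=np.round(u).astype(int);w=14;img=d["image"];roi=img[y-w:y+w,x-w:x+w]
        m=cv2.inRange(cv2.cvtColor(roi,cv2.COLOR_BGR2HSV),(0,60,0),(180,255,255))
        nn,l,st,ce=cv2.connectedComponentsWithStats(m)
        o=[(abs(st[i,4]-90),i) for i in range(1,nn) if 25<st[i,4]<260 and np.hypot(*(ce[i]-w))<10]
        if save: cv2.imwrite(f"pics/{save}_{n}.png",cv2.resize(img[max(y-45,0):y+45,max(x-45,0):x+45],(390,390),interpolation=0))
        if not o: print(n,"none",u);continue
        i=min(o)[1];p=ce[i]+[x-w,y-w];px.append(p);rays.append(ray(p,*k));print(n,u.round(1),p.round(1),st[i].tolist())
    if len(rays)==2:
        X,e=tri(rays);print("hole",X.round(4),np.round(e,4),"in tool",(M.T@(X-s["eef_pos"])).round(4),"tcp",np.round(s["eef_pos"],4))
E
python3 -c "
from hole import *
hole(save='h1')
a=cv2.hconcat([cv2.imread('pics/h1_top.png'),cv2.imread('pics/h1_scene.png')]);cv2.imwrite('pics/h1.png',a)"
```

```text
top [161.4 197.1] [162.5 197.4] [10, 9, 12, 11, 100]
scene [357.8 149.6] [356.7 151. ] [8, 12, 10, 7, 57]
hole [0.6016 0.2119 0.0774] [0.0005 0.0005] in tool [ 0.1516  0.0017 -0.0092] tcp [0.45   0.2147 0.0682]
```

View pics/h1.png

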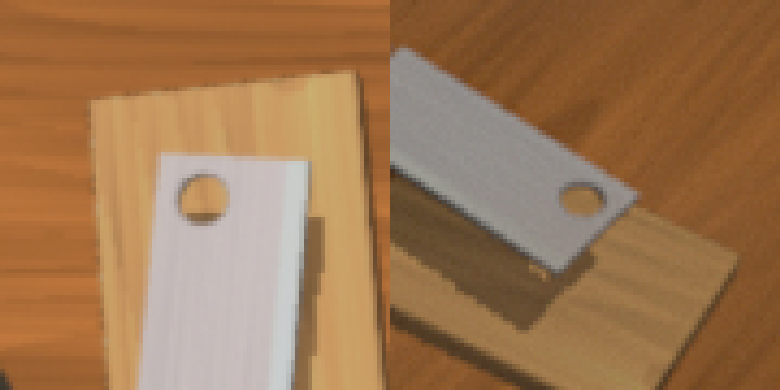

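```bash
echo '[0,0,0,-0.02,0,0,0,0,-0.05,0,0,0,0.01,-0.08,0,0,0,0.03,-0.1,0,0,-0.01,0.06,-0.1,0,0,-0.01,0.09,-0.1,0,0,-0.015,0.12,-0.1,0,0,-0.02,0.15,-0.1,0,0,-0.025,0.18,-0.1,0,0,-0.025,0.21,-0.1,0,0,-0.025,0.24,-0.1,0,0,-0.025,0.27,-0.1,0]' > next.json && python3 steer.py next.json >/dev/null; echo '[0,0,0.03,0,0,0,0,0.06,0,0,0,0,0.09,0,0,0,0,0.12,0,0,0,0,0.15,0,-0.014,0,0,0.175,0,-0.014,0,0,0.19,0,-0.014,0,0,0.195,0,-0.014,0,0,0.195,0,-0.014,0,0,0.195,0,-0.014]' > next.json && python3 steer.py next.json; python3 -c "
from hole import *
go(.4247,-.2517,.075,.4)"
```

```text
clock: 7.45
eef_pos: [0.4213, -0.2494, 0.1675]
ee_rot: [-3.14, -0.01, 0.002]
contact_force: [-0.3, -0.1, -4.0]
width: 0.257
finger_force: 98.3
shift [0.0035, 0.0025, 0.0925] len 0.093 turn -0.0006 cur yaw 0.36
```

```bash
echo '[0,0.0035,0.0025,0.03,0,0,0.0035,0.0025,0.06,0,0,0.0035,0.0025,0.09,0,0,0.0035,0.0025,0.112,0,0,0.0035,0.0025,0.117,0,0,0.0035,0.0025,0.117,0,0,0.0035,0.0025,0.117,0,0,0.0035,0.0025,0.117,0]' > next.json && python3 steer.py next.json; python3 -c "
from hole import *
hole(z0=.061,save='h2')
go(.4247,-.2517,.05,.4)
a=cv2.hconcat([cv2.imread('pics/h2_top.png'),cv2.imread('pics/h2_scene.png')]);cv2.imwrite('pics/h2.png',a)"
```

```text
clock: 8.12
eef_pos: [0.4268, -0.2532, 0.0535]
ee_rot: [3.14, 0.012, 0.004]
contact_force: [-0.0, -0.4, -3.4]
width: 0.252
finger_force: 98.2
top none [424.07933628 216.70207877]
scene none [175.38604705 320.050379  ]
shift [-0.002, -0.0017, 0.0034] len 0.004 turn 0.0001 cur yaw 0.41
```

View pics/h2.png

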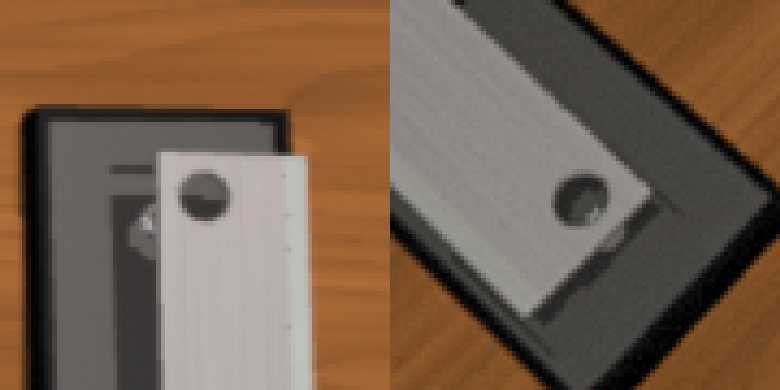

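The hole shows as a dark disc: top crop (204,196), which is pixel (425.6,216.7), and scene pixel (173.8,320.7). The bright disc beside it is light falling through the hole onto the deck.

```bash
python3 -c "
from hole import *
k=[np.load(f'pics/{n}0.npz') for n in('top','scene')];k=[(a['camera_matrix'],a['T']) for a in k]
X,e=tri([ray((425.6,216.7),*k[0]),ray((173.8,320.7),*k[1])])
s=robot.state();M=R.from_rotvec(s['ee_rot']).as_matrix()
print(X.round(4),np.round(e,4),(M.T@(X-s['eef_pos'])).round(4),s['eef_pos'],s['qvel'].round(3))"
```

```text
[ 0.5785 -0.2544  0.0626] [0.0002 0.0002] [ 0.1518  0.0021 -0.0087] [ 0.4267039  -0.25337183  0.05344271] [-0.004  0.002  0.005 -0.    -0.002 -0.   ]
```

```bash
python3 -c "
from h import *
a=np.load('pics/w4.npz');k=(a['camera_matrix'],a['T']);g=cv2.cvtColor(a['image'],cv2.COLOR_BGR2HSV)
P=[]
for y in range(5,200,5):
    r=np.where(g[y,215:250,1]<60)[0]
    if len(r): P.append((215+r.min(),y))
v=cv2.fitLine(np.array(P,np.float32),cv2.DIST_HUBER,0,.01,.01).ravel()
q=[v[2:]+v[:2]*(yy-v[3])/v[1] for yy in(10,200)]
w=[plane(u,*k,.0691+.0124) for u in q];d=w[0]-w[1];print(q,w,np.degrees(np.arctan2(d[1],d[0])))
b=blobs(a['image'],(15,80,60),(35,255,255),(262,260,300,370),20)
r=[plane(x[1],*k,.0691+.0204) for x in b];d=r[0]-r[1];print(b,r,np.degrees(np.arctan2(d[1],d[0])))
"
```

```text
[array([231.04004,  10.     ], dtype=float32), array([233.87859, 200.     ], dtype=float32)] [array([0.55157664, 0.23165877, 0.0815    ]), array([0.48525995, 0.23342614, 0.0815    ])] -1.5265924314511623
[(256, [280.2, 282.2], [9, 14, 19, 17]), (218, [278.6, 351.9], [8, 85, 18, 15])] [array([0.45414554, 0.21560873, 0.0895    ]), array([0.42238404, 0.21646551, 0.0895    ])] -1.545205903360628
```

```bash
echo '[0,-0.0025,-0.0004,0,-0.012,0,-0.0025,-0.0004,0.01,-0.012,0,-0.0025,-0.0004,0.018,-0.012,0,-0.0025,-0.0004,0.018,-0.012,0,-0.0025,-0.0004,0.018,-0.012]' > next.json && python3 steer.py next.json
python3 - <<'E'
from hole import *
go(.4242,-.2530,.012,1.1)
s=robot.state();M=R.from_rotvec(s["ee_rot"]).as_matrix();print("hole pred",s["eef_pos"]+M@[.1517,.0021,-.0088])
T=[camrig.get_image(n) for n in("top","scene")];rays=[]
for d in T:
    k=(d["camera_matrix"],d["T"]);c=np.linalg.inv(k[1])@np.r_[.5762,-.2522,.045,1];u=k[0]@c[:3];u=u[:2]/u[2];x,y=np.round(u).astype(int)
    g=cv2.cvtColor(d["image"][y-9:y+10,x-9:x+10],cv2.COLOR_BGR2GRAY);d["c"]=cv2.resize(d["image"][y-45:y+45,x-45:x+45],(390,390),interpolation=0);d["o"]=(int(x)-45,int(y)-45);print(d["o"])
cv2.imwrite("pics/h3.png",cv2.hconcat([T[0]["c"],T[1]["c"]]))
E
```

```text
clock: 8.63
eef_pos: [0.4217, -0.2515, 0.032]
ee_rot: [-3.14, -0.029, 0.003]
contact_force: [0.2, 0.0, -3.1]
width: 0.255
finger_force: 98.1
shift [0.0025, 0.0016, 0.02] len 0.02 turn -0.0006 cur yaw 1.07
hole pred [ 0.57347629 -0.25078554  0.04044822]
(376, 174)
(131, 277)
```

View pics/h3.png

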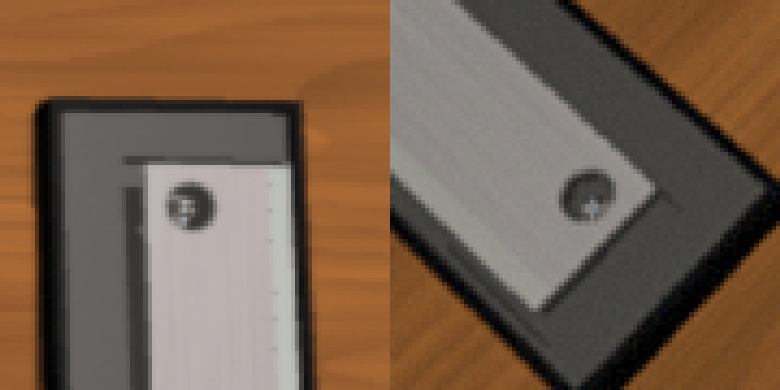

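In h3 the stud is visible through the hole in both views: hole centre at top crop (190,207) and scene crop (587,196). That is my tenth picture, so everything from here is numeric. I'll let the arm settle and correct.

```bash
echo '[0,0,0,0,0,0,0,0,0,0,0,0,0,0,0,0,0,0,0,0]' > next.json && python3 steer.py next.json; python3 -c "
from hole import *
go(.4242,-.2530,.012,1.1)
k=[np.load(f'pics/{n}0.npz') for n in('top','scene')];k=[(a['camera_matrix'],a['T']) for a in k]
X,e=tri([ray((376+190/4.333-.5,174+207/4.333-.5),*k[0]),ray((131+197/4.333-.5,277+196/4.333-.5),*k[1])]);print('hole h3',X.round(4),np.round(e,4))
X,e=tri([ray((376+186/4.333-.5,174+209/4.333-.5),*k[0]),ray((131+202/4.333-.5,277+207/4.333-.5),*k[1])]);print('stud bright h3',X.round(4),np.round(e,4))
"
```

```text
clock: 9.07
eef_pos: [0.4229, -0.2523, 0.0335]
ee_rot: [3.141, 0.03, 0.0]
contact_force: [0.4, 0.9, -3.9]
width: 0.259
finger_force: 98.1
shift [0.0013, 0.0007, 0.0215] len 0.022 turn -0.0004 cur yaw 1.08
hole h3 [ 0.573  -0.251   0.0397] [0.0004 0.0004]
stud bright h3 [ 0.5736 -0.2521  0.0305] [0.0001 0.0001]
```

```bash
echo '[0,0.0007,0.0003,0.006,0,0,0.0007,0.0003,0.012,0,0,0.0007,0.0003,0.017,0,0,0.0007,0.0003,0.021,0,0,0.0007,0.0003,0.022,0,0,0.0007,0.0003,0.022,0,0,0.0007,0.0003,0.022,0,0,0.0007,0.0003,0.022,0]' > next.json && python3 steer.py next.json
```

```text
clock: 9.73
eef_pos: [0.4237, -0.2526, 0.0115]
ee_rot: [3.141, 0.03, 0.0]
contact_force: [-0.7, -0.6, -3.1]
width: 0.257
finger_force: 98.2
```

```bash
echo '[0,0,0,0.001,0,0,0,0,0.002,0,0,0,0,0.002,0,0,0,0,0.002,0]' > next.json && python3 steer.py next.json
```

```text
clock: 10.07
eef_pos: [0.4234, -0.2524, 0.0093]
ee_rot: [-3.141, -0.03, 0.0]
contact_force: [0.2, -0.6, -4.4]
width: 0.253
finger_force: 98.2
```

```bash
echo '[0,0,0,0.0005,0,0,0,0,0.001,0,0,0,0,0.001,0]' > next.json && python3 steer.py next.json; echo '[0,0,0,0.0005,0,0,0,0,0.001,0,0,0,0,0.001,0]' > next.json && python3 steer.py next.json
```

```text
clock: 10.32
eef_pos: [0.4235, -0.2525, 0.0083]
ee_rot: [3.141, 0.03, 0.0]
contact_force: [0.4, 0.0, -3.2]
width: 0.252
finger_force: 98.6
clock: 10.57
eef_pos: [0.4236, -0.2525, 0.0081]
ee_rot: [3.141, 0.03, -0.0]
contact_force: [-5.2, 2.5, 6.9]
width: 0.256
finger_force: 99.8
```

```bash
echo '[0,0,0,-0.0003,0,0,0,0,-0.0005,0,0,0,0,-0.0005,0]' > next.json && python3 steer.py next.json 40; echo '[0.45,0,0,0,0,0.45,0,0,0,0,0.45,0,0,0,0,0.45,0,0,0,0]' > next.json && python3 steer.py next.json; echo '[0.45,0,0,-0.005,0,0.45,0,0,-0.02,0,0.45,0,0,-0.04,0,0.45,0,0,-0.07,0,0.45,0,0,-0.11,0,0.6,-0.02,0,-0.15,0,0.8,-0.04,0,-0.18,0,0.9,-0.04,0,-0.18,0,0.9,-0.04,0,-0.18,0,0.9,-0.04,0,-0.18,0]' > next.json && python3 steer.py next.json
python3 - <<'E'
from hole import *
s=robot.state();d=camrig.get_image("wrist");T=wristT(s,d);np.savez("pics/w5.npz",T=T,camera_matrix=d["camera_matrix"],image=d["image"]);k=(d["camera_matrix"],T)
print(s["eef_pos"])
b=blobs(d["image"],(15,80,60),(35,255,255),(230,60,330,330),12)
for x in b:print(x,plane(x[1],*k,.028).round(4))
# blade: bright low-sat region
g=cv2.cvtColor(d["image"],cv2.COLOR_BGR2HSV);m=cv2.inRange(g,(0,0,130),(180,50,255))
cs,_=cv2.findContours(m,cv2.RETR_CCOMP,cv2.CHAIN_APPROX_SIMPLE)
for c in cs:
    if cv2.contourArea(c)>60:
        M=cv2.moments(c);u=(M["m10"]/M["m00"],M["m01"]/M["m00"]);print(cv2.contourArea(c),np.round(u,1),cv2.boundingRect(c),plane(u,*k,.020).round(4), [np.round(plane(p,*k,.02)[:2],4).tolist() for p in cv2.boxPoints(cv2.minAreaRect(c))])
E
```

```text
clock: 10.82
eef_pos: [0.4236, -0.2526, 0.0081]
ee_rot: [3.141, 0.03, 0.0]
contact_force: [-3.8, 0.9, 4.3]
width: 0.258
finger_force: 99.2
clock: 11.15
eef_pos: [0.4237, -0.2526, 0.0079]
ee_rot: [3.141, 0.03, 0.001]
contact_force: [0.1, 0.2, 0.1]
width: 0.45
finger_force: 0.0
clock: 11.98
eef_pos: [0.3835, -0.2533, 0.1879]
ee_rot: [3.141, 0.029, 0.001]
contact_force: [0.1, -0.0, -0.3]
width: 0.898
finger_force: 0.0
[ 0.38351367 -0.25328634  0.1879333 ]
(67, [280.0, 141.1], [46, 77, 9, 9]) [ 0.4267 -0.2516  0.028 ]
(66, [279.3, 177.8], [45, 114, 9, 9]) [ 0.3946 -0.2516  0.028 ]
(61, [278.7, 212.5], [45, 149, 9, 8]) [ 0.3625 -0.2517  0.028 ]
(569, [307.7, 272.6], [54, 196, 46, 34]) [ 0.3032 -0.2805  0.028 ]
(12, [287.6, 285.1], [55, 223, 6, 5]) [ 0.2896 -0.2616  0.028 ]
(59, [302.5, 286.7], [62, 223, 19, 11]) [ 0.2882 -0.2761  0.028 ]
(32, [316.9, 295.9], [80, 233, 15, 8]) [ 0.2785 -0.2905  0.028 ]
(25, [316.2, 311.9], [81, 249, 10, 6]) [ 0.2608 -0.2906  0.028 ]
(13, [325.9, 311.9], [93, 249, 7, 7]) [ 0.261  -0.3002  0.028 ]
(41, [305.8, 314.0], [71, 250, 11, 9]) [ 0.2583 -0.2804  0.02
[... 746 characters left out ...]

339.5 [257.  198.9] (250, 184, 15, 30) [ 0.3729 -0.2314  0.02  ] [[0.3592, -0.2248], [0.3869, -0.2249], [0.3871, -0.2377], [0.3594, -0.2379]]
141.0 [  3.  107.1] (0, 93, 8, 28) [ 0.4504 -0.0118  0.02  ] [[0.4395, -0.0072], [0.462, -0.0115], [0.4621, -0.0175], [0.4396, -0.0133]]
289.0 [ 16.3 104.4] (0, 85, 27, 41) [ 0.4529 -0.0238  0.02  ] [[0.4685, -0.0127], [0.4689, -0.0348], [0.4357, -0.0291], [0.4352, -0.0063]]
210.5 [340.7  47.3] (337, 0, 9, 99) [ 0.5036 -0.3004  0.02  ] [[0.4635, -0.2991], [0.5387, -0.2991], [0.5386, -0.3017], [0.4634, -0.3019]]
12197.0 [281.3  53.6] (222, 0, 119, 127) [ 0.4978 -0.2513  0.02  ] [[0.5367, -0.203], [0.5385, -0.2976], [0.4402, -0.3039], [0.4382, -0.2006]]
```

```bash
echo '[0.9,0.04,0,0,0,0.9,0.08,0,0,0,0.9,0.12,0,0,0,0.9,0.145,0,0,0,0.9,0.145,0,0,0,0.9,0.145,0,0,0,0.9,0.145,0,0,0]' > next.json && python3 steer.py next.json
python3 - <<'E'
from hole import *
s=robot.state();d=camrig.get_image("wrist");T=wristT(s,d);k=(d["camera_matrix"],T);np.savez("pics/w6.npz",T=T,camera_matrix=d["camera_matrix"],image=d["image"])
c=np.linalg.inv(T)@np.r_[.5755,-.2522,.02,1];u=k[0]@c[:3];u=u[:2]/u[2];print(s["eef_pos"],u)
x,y=np.round(u).astype(int);w=18
g=cv2.cvtColor(d["image"],cv2.COLOR_BGR2GRAY)[y-w:y+w,x-w:x+w]
for r in g[::2]:print(" ".join(f"{v:3d}" for v in r[::2]))
E
```

```text
clock: 12.62
eef_pos: [0.5274, -0.2498, 0.1856]
ee_rot: [-3.14, -0.031, 0.006]
contact_force: [-0.7, -0.3, 0.0]
width: 0.901
finger_force: 0.0
[ 0.52738844 -0.24975458  0.18560962] [285.30994441 134.19032447]
207 208 208 206 206 206 206 205 206 206 204 205 205 206 207 206 206 204
207 208 207 206 205 207 206 206 205 206 204 206 206 206 206 206 206 205
208 208 208 206 205 207 209 204 188 171 179 195 209 208 207 206 208 204
206 208 207 207 205 206 162 141 137 138 139 130 144 199 208 205 208 204
206 209 207 205 205 152 139 137 159 174 176 147 125 110 201 207 206 205
207 208 206 208 170 140 149 201 211 210 210 211 187 139 129 209 207 203
206 209 207 203 144 135 198 192 182 211 213 186 209 158 132 183 207 203
207 206 207 196 136 158 214 146 159 168 132 161 176 200 136 149 209 204
206 208 206 185 137 175 182 149 182 194 206 179 206 207 135 155 209 204
207 207 207 189 135 165 163 163 130 157 151 180 210 207 135 147 209 204
205 208 206 197 143 154 216 138 178 191 207 181 196 200 120 175 207 204
207 207 206 206 151 137 186 127 110 164 153 107 179 146 134 200 206 204
206 208 206 205 195 139  92 135 219 166 167 169 153 129 175 207 207 204
206 206 205 204 205 189 142 128 127 144 143 130 123 179 203 206 205 203
204 206 205 204 205 207 199 176 163 148 154 172 192 207 205 206 205 204
205 206 204 204 203 206 205 205 204 202 201 207 204 206 204 205 204 204
204 206 205 204 202 206 203 203 205 204 204 205 205 205 205 205 204 203
205 206 205 204 203 206 204 204 205 204 203 204 204 205 204 205 203 201
```

The dump shows a clean dark ring around the stud, so it stands centred in the hole. Next I'll look at the cap.

```bash
echo '[0.9,-0.03,-0.02,0,0,0.9,-0.05,-0.06,0,0.01,0.9,-0.08,-0.1,0,0.015,0.9,-0.1,-0.14,0,0.015,0.9,-0.11,-0.18,0,0.015,0.9,-0.11,-0.22,0,0.015,0.9,-0.11,-0.25,0,0.015,0.9,-0.11,-0.25,0,0.015,0.9,-0.11,-0.25,0,0.015,0.9,-0.11,-0.25,0,0.015,0.9,-0.11,-0.25,0,0.015]' > next.json && python3 steer.py next.json
python3 - <<'E'
from hole import *
L=[np.load(f"pics/{n}.npz") for n in("w1","w2","w6")];k=[(a["camera_matrix"],a["T"]) for a in L]
U=[(282.5,74.1),(315.8,124.9),(285.7,132.4)]
print("stud",[plane(u,*q,z)[:2].round(4).tolist() for u,q in zip(U,k) for z in(.02,.0275)])
s=robot.state();d=camrig.get_image("wrist");T=wristT(s,d);kk=(d["camera_matrix"],T);np.savez("pics/w7.npz",T=T,camera_matrix=d["camera_matrix"],image=d["image"])
c=np.linalg.inv(T)@np.r_[.4515,-.002,.022,1];u=kk[0]@c[:3];u=u[:2]/u[2];print(s["eef_pos"],u)
x,y=np.round(u).astype(int);w=45
img=d["image"][y-w:y+w,x-w:x+w];g=cv2.cvtColor(img,cv2.COLOR_BGR2HSV)
m=cv2.inRange(g,(0,0,100),(180,70,255));cs,_=cv2.findContours(m,cv2.RETR_EXTERNAL,cv2.CHAIN_APPROX_NONE);c=max(cs,key=cv2.contourArea)
print("white ext",cv2.boundingRect(c),cv2.minEnclosingCircle(c),"off",x-w,y-w)
for r in g[::4,::4,2]:print(" ".join(f"{v:3d}" for v in r))
E
```

```text
clock: 13.58
eef_pos: [0.4136, -0.0038, 0.1877]
ee_rot: [3.141, 0.003, 0.0]
contact_force: [-0.1, -0.3, 0.5]
width: 0.903
finger_force: 0.0
stud [[0.5764, -0.2521], [0.5756, -0.2521], [0.5772, -0.2521], [0.5774, -0.2514], [0.577, -0.2525], [0.5775, -0.2524]]
[ 0.41357836 -0.00384705  0.18774753] [278.99093524 146.53807321]
white ext (26, 22, 40, 39) ((45.50217056274414, 41.39154052734375), 19.551851272583008) off 234 102
169 168 167 167 169 169 169 169 168 166 166 167 168 166 167 166 167 166 165 166 166 165 165
175 174 175 175 175 175 175 174 174 172 172 172 172 171 171 171 170 171 170 171 170 170 169
163 163 165 164 164 162 163 163 161 163 161 161 159 163 161 160 159 161 162 160 161 160 161
171 171 170 171 170 170 170 168 169 168 167 166 167 168 166 166 166 166 165 166 164 164 164
164 163 163 162 164 165 163 164 162 161 162 162 161 162 161 160 161 160 159 161 160 160 159
163 163 162 161 164 163 162 162 163 163 163 162 164 163 163 162 162 163 163 163 161 161 161
158 159 159 157 160 158 158 158 158 161 197 198 199 193 158 161 159 160 160 160 161 162 161
168 167 166 166 165 165 166 164
[... 740 characters left out ...]
 169 133 147 162 184 176 176 176 177 177 176 174 175 175
181 180 181 181 182 182 183 181 180 181 180 180 181 180 180 179 180 178 179 178 179 177 178
169 170 170 169 170 170 170 170 172 171 171 172 171 172 170 171 171 178 178 179 178 177 177
168 168 166 168 168 167 167 169 169 168 168 166 164 168 168 166 166 165 166 164 162 163 163
169 169 171 170 170 173 172 172 172 173 170 171 171 171 172 172 173 171 172 170 170 169 170
168 169 168 168 169 169 168 167 169 169 169 171 170 170 170 170 171 171 171 169 169 169 171
174 174 175 175 174 175 176 174 174 175 173 175 175 175 174 174 173 174 175 175 173 174 172
170 172 171 171 171 171 172 170 171 172 172 172 172 173 173 173 172 172 173 176 175 175 176
```

Run:
```python
from hole import *
a=np.load("pics/w7.npz");k=(a["camera_matrix"],a["T"])
print(plane((281,146.5),*k,.022).round(4),plane((280,143.4),*k,.004).round(4))
f=[np.load(f"pics/{n}0.npz") for n in("top",)][0]
print("height tri",tri([ray((281,146.5),*k),ray((282.1,285.3),f["camera_matrix"],f["T"])]))
go(.4515,-.003,.05,0.2)
```

```text
[ 0.4515 -0.0038  0.022 ] [ 0.4527 -0.0029  0.004 ]
height tri (array([ 0.45249664, -0.00250973,  0.02844645]), [0.0012910803953817816, 0.0012910803953817887])
shift [0.0379, -0.001, 0.1377] len 0.143 turn -0.0021 cur yaw 0.08
```

```bash
echo '[0.9,0.0382,-0.001,0.04,-0.002,0.8,0.0382,-0.001,0.08,-0.002,0.7,0.0382,-0.001,0.115,-0.002,0.7,0.0382,-0.001,0.145,-0.002,0.7,0.0382,-0.001,0.165,-0.002,0.7,0.0382,-0.001,0.176,-0.002,0.7,0.0382,-0.001,0.18,-0.002,0.7,0.0382,-0.001,0.18,-0.002,0.7,0.0382,-0.001,0.18,-0.002,0.7,0.0382,-0.001,0.18,-0.002]' > next.json && python3 steer.py next.json 80; python3 -c "
from h import *
go(.4518,-.003,.007,.2)"
```

```text
clock: 14.47
eef_pos: [0.4538, -0.0019, 0.0097]
ee_rot: [3.141, 0.008, 0.005]
contact_force: [0.6, 0.6, -0.4]
width: 0.703
finger_force: 0.0
shift [-0.002, 0.0011, 0.0027] len 0.004 turn 0.0018 cur yaw 0.3
```

```bash
echo '[0.7,0,0,0,0,0.7,0,0,0,0,0.7,0,0,0,0,0.7,0,0,0,0]' > next.json && python3 steer.py next.json; python3 -c "
from h import *
go(.4518,-.003,.007,.2)"
```

```text
clock: 14.8
eef_pos: [0.4523, -0.0014, 0.0083]
ee_rot: [3.142, 0.009, 0.001]
contact_force: [-0.2, 1.0, 0.1]
width: 0.695
finger_force: 0.0
shift [-0.0005, 0.0016, 0.0013] len 0.002 turn 0.0024 cur yaw 0.34
```

```bash
echo '[0.7,-0.0005,0.0016,0.0012,0,0.6,-0.0005,0.0016,0.0012,0,0.5,-0.0005,0.0016,0.0012,0,0.4,-0.0005,0.0016,0.0012,0,0,-0.0005,0.0016,0.0012,0,0,-0.0005,0.0016,0.0012,0,0,-0.0005,0.0016,0.0012,0,0,-0.0005,0.0016,0.0012,0,0,-0.0005,0.0016,0.0012,0]' > next.json && python3 steer.py next.json 80
echo '[0,0,0,-0.005,0,0,0,0,-0.02,0,0,0,0,-0.05,0,0,0,0,-0.08,0,0,0,0,-0.1,0,0,0,0,-0.1,0,0,0,0,-0.1,0,0,0,0,-0.1,0]' > next.json && python3 steer.py next.json
python3 - <<'E'
from hole import *
s=robot.state();d=camrig.get_image("wrist");Tc=d["T_tool_cam"];k=(d["camera_matrix"],Tc);np.savez("pics/w8.npz",T=wristT(s,d),Tc=Tc,camera_matrix=d["camera_matrix"],image=d["image"])
def px(p):
    c=np.linalg.inv(Tc)@np.r_[p,1];u=k[0]@c[:3];return u[:2]/u[2]
print(s["eef_pos"],"top exp",px([0,0,-.0152]),"flange front",px([.018,0,.0028]))
g=cv2.cvtColor(d["image"],cv2.COLOR_BGR2HSV);x,y=np.round(px([0,0,-.0152])).astype(int);w=56;m=cv2.inRange(g,(0,0,105),(180,60,255))[y-w:y+w,x-w:x+w]
for r in m[::4,::4]:print("".join("#" if v else "." for v in r))
for r in g[y-w:y+w:8,x-w:x+w:6,2]:print(" ".join(f"{v:3d}" for v in r))
print(x,y)
E
```

```text
clock: 15.55
eef_pos: [0.4517, -0.0031, 0.007]
ee_rot: [3.142, 0.009, 0.001]
contact_force: [-2.1, -0.1, 4.4]
width: 0.297
finger_force: 79.0
clock: 16.22
eef_pos: [0.4509, -0.003, 0.1059]
ee_rot: [-3.141, -0.009, 0.001]
contact_force: [-0.4, 0.1, -0.2]
width: 0.295
finger_force: 78.6
[ 0.45093772 -0.00298515  0.10586193] top exp [281.87749715 283.93756522] flange front [281.79245119 227.65197297]
.........##########.........
........############........
.......##############.......
......################......
.....##################.....
.......###.#####.###........
.........############.......
........#############.......
.......##############.......
.......##############.......
......################......
......################......
......################......
......################......
.##...################...##.
..#...################...#..
......################...#..
.......##############.......
........############........
.........##########.........
...........######...........
............................
............................
............................
...
[... 484 characters left out ...]
  98  50
 36  78  79  33 143 158 158 158 159 158 158 173 173 203 140  43  97  97  48
 78  78  80  31 162 158 159 158 158 158 158 159 158 158 163  39 101  95  96
 52 137  80  31 163 158 158 158 158 157 157 159 158 157 161  39  80 136  60
 25  24  99  26 112 156 156 157 157 156 156 156 157 157 135  30  79  35  37
 28  23  37  28  60 141 157 157 159 154 157 158 156 143  77  32  43  33  35
 26  31  31  24 124 123 122 134 159 157 159 133 123 125 120  35  32  31  37
 20  20  22  25 116 117 112 112 112 116 115 117 118 119 120  32  34  30  32
 29  26  28  21 123 122 119 123 120 124 124 123 124 123 122  29  24  30  32
 23  25  33  25 130 130 129 129 122 122 122 121 122 122 121  21  58  30  27
282 284
```

Run:
```python
from hole import *
a=np.load("pics/w8.npz");Tc=a["Tc"];k=(a["camera_matrix"],Tc)
def px(p):
    c=np.linalg.inv(Tc)@np.r_[p,1];u=k[0]@c[:3];return (u[:2]/u[2]).round(1)
v=cv2.cvtColor(a["image"],cv2.COLOR_BGR2HSV)[:,:,2]
print(v[225:335,276:288].mean(1).round(0).astype(int).tolist())
for z in(-.0152,-.0132):print(z,px([.014,0,z]),px([-.014,0,z]),px([0,.014,z]),px([0,-.014,z]))
print("flange",px([.018,0,.0028]),px([.018,0,.0068]))
print(v[290:292,235:330:3].mean(0).astype(int).tolist())
```

```text
[142, 196, 204, 202, 202, 202, 202, 203, 200, 168, 128, 119, 121, 121, 120, 120, 119, 119, 119, 119, 119, 118, 117, 114, 180, 198, 198, 200, 202, 202, 202, 202, 202, 202, 200, 200, 200, 202, 178, 160, 159, 159, 159, 159, 159, 159, 159, 159, 158, 158, 159, 158, 158, 158, 158, 158, 158, 158, 158, 158, 158, 158, 158, 158, 157, 157, 158, 157, 157, 157, 157, 157, 157, 157, 157, 157, 157, 157, 157, 157, 157, 157, 157, 158, 153, 131, 122, 122, 119, 116, 115, 115, 112, 112, 114, 116, 118, 121, 122, 123, 123, 124, 124, 126, 126, 126, 124, 122, 123, 123]
-0.0152 [282.  251.9] [281.8 314.3] [316.3 284. ] [247.5 283.9]
-0.0132 [281.9 250. ] [281.8 311.6] [315.8 281.6] [247.9 281.6]
flange [281.8 227.7] [281.8 224.8]
[137, 98, 45, 28, 28, 133, 157, 157, 157, 156, 156, 157, 156, 156, 157, 158, 158, 156, 157, 156, 157, 157, 156, 157, 157, 146, 34, 32, 47, 80, 135, 36]
```

```bash
python3 -c "
from h import *
go(.576,-.2524,.106,.2)"
```

```text
shift [0.1241, 0.2502, -0.0011] len 0.279 turn 0.0023 cur yaw 0.33
```

```bash
echo '[0,0,0.03,0,0,0,0.01,0.06,0,0,0,0.03,0.1,0,0,0,0.05,0.13,0,0,0,0.07,0.16,0,0,0,0.09,0.195,0,0,0,0.11,0.225,0,0,0,0.124,0.25,0,0,0,0.124,0.25,0.02,0,0,0.124,0.25,0.03,0,0,0.124,0.25,0.03,0,0,0.124,0.25,0.03,0]' > next.json && python3 steer.py next.json >/dev/null; echo '[0,0,0,0,0,0,0,0,0,0,0,0,0,0,0,0,0,0,0,0]' > next.json && python3 steer.py next.json
python3 - <<'E'
from hole import *
go(.576,-.2524,.05,.2)
for n in("top","scene"):
    d=camrig.get_image(n);np.savez(f"pics/{n}9.npz",**d);k=(d["camera_matrix"],d["T"])
    s=robot.state();p=np.r_[s["eef_pos"]-[0,0,-.015],1];c=np.linalg.inv(k[1])@p;u=k[0]@c[:3];u=u[:2]/u[2];print(n,u)
    x,y=np.round(u).astype(int);g=cv2.cvtColor(d["image"],cv2.COLOR_BGR2GRAY)[y-20:y+24,x-20:x+20]
    for r in g[::2,::2]:print(" ".join(f"{v:3d}" for v in r))
E
```

```text
clock: 17.6
eef_pos: [0.5774, -0.2521, 0.0777]
ee_rot: [3.141, 0.01, 0.002]
contact_force: [-0.1, -0.1, -0.5]
width: 0.298
finger_force: 78.7
shift [-0.0015, 0.0002, 0.0277] len 0.028 turn 0.0029 cur yaw 0.37
top [430.76613354 215.05131878]
108 109 109 109 108 109 109 108 109 110 110 103  30  10   9  10  10  16  27  57
 39  42  41  42  42  41  41  42  42  45  46  37  10   9  11   9  10  17  26  55
 44  26  43  43  44  46  46  43  25  19  13  10   9  11   9  10  11  17  27  54
 36  25  72  89 101 101  99  48  17  13  11   9  11  10  10   9  10  14  26  45
 33  23  61  96  97  97  86  24  23  25  10   9  10  11  10  12  10  12  25  37
 65  55  54  57  56  55  55  54  47  36  10  10   9  10  10   9  12  13  24  28
 68  57  54  54  54  54  54  54  48  38  13  10  10  11  11  11  10  13  19  26
 68  57  52  52  52  51  51  47  34  24  12   9  10  10  11  10  11  11  13  26
 34  26  32  45  28  26  23  14  17  17  14  12  10  13  12   9  11  10  10  21
 30  23  34  61  26  24  24  19  12  13  13  14   9  10  11  11  12  11  11  13
 25  20  29  62  28  22  22  20  12  17  12  11  11  11  10
[... 1994 characters left out ...]
   7   6  35  41 131 164 162 156 104  66  67 161 102  87  86
 27  18  18  13  12  18  21  51  49  76 131 120  83  77  68 125 156  85  86 142
 14   7  17  36  12   9  13  56  60  33  64  81  76  81 136 163  93  63  87 144
 17   6  69  88  45   9  21  16  58  60  37 126 138 164 146  96  93  42  87 142
 16   5  75  86  88  51  13  38  63  60 104 144 134 103  68  59  98  61 135 142
 15  36  87  84  88  88  71  85  87  82  83  87  41  94  82  71 102  77 141 142
 58  90  84  85  86  85  85 120  97  83 115 100  82  92 138 147 102 121 144 145
 95  94  93  85  86  86  84 113 143 122 142 141 140 111  99 103 128 142 142  89
 92  92  92  90  85  86  88 138 143 144 141 142 140 139 143 144 141 147  85  63
```

```bash
echo '[0,-0.0014,0,0.01,0.003,0,-0.0014,0,0.02,0.003,0,-0.0014,0,0.028,0.003,0,-0.0014,0,0.032,0.003,0,-0.0014,0,0.032,0.003,0,-0.0014,0,0.032,0.003,0,-0.0014,0,0.032,0.003,0,-0.0014,0,0.032,0.003]' > next.json && python3 steer.py next.json; python3 -c "
from h import *
go(.576,-.2524,.036,.2)"
```

```text
clock: 18.37
eef_pos: [0.5759, -0.2526, 0.0452]
ee_rot: [3.141, 0.004, 0.001]
contact_force: [-0.1, -0.2, 0.4]
width: 0.296
finger_force: 78.7
shift [0.0, -0.0002, 0.0092] len 0.009 turn -0.0007 cur yaw 0.16
```

```bash
echo '[0,0,0,0.002,0,0,0,0,0.004,0,0,0,0,0.005,0,0,0,0,0.005,0]' > next.json && python3 steer.py next.json; echo '[0,0,0,0.001,0,0,0,0,0.002,0,0,0,0,0.003,0,0,0,0,0.003,0]' > next.json && python3 steer.py next.json; echo '[0,0,0,0.0005,0,0,0,0,0.001,0,0,0,0,0.001,0]' > next.json && python3 steer.py next.json
```

```text
clock: 18.7
eef_pos: [0.5753, -0.2522, 0.0392]
ee_rot: [-3.141, -0.004, 0.001]
contact_force: [0.5, -0.8, 0.7]
width: 0.292
finger_force: 78.7
clock: 19.03
eef_pos: [0.5755, -0.2524, 0.0364]
ee_rot: [3.142, 0.004, -0.0]
contact_force: [1.5, -0.7, 0.1]
width: 0.296
finger_force: 78.7
clock: 19.28
eef_pos: [0.5756, -0.2526, 0.0357]
ee_rot: [3.141, 0.004, 0.0]
contact_force: [-0.1, -1.3, 0.9]
width: 0.298
finger_force: 78.8
```

```bash
for i in 1 2; do echo '[0,0,0,0.0005,0,0,0,0,0.001,0,0,0,0,0.001,0]' > next.json && python3 steer.py next.json | grep -E "eef|contact"; done; echo '[0,0,0,0.0005,0,0,0,0,0.001,0,0,0,0,0.001,0]' > next.json && python3 steer.py next.json | grep -E "eef|contact|width"
```

```text
eef_pos: [0.5757, -0.2526, 0.0348]
contact_force: [0.7, -1.6, 0.7]
eef_pos: [0.5757, -0.2527, 0.0339]
contact_force: [-0.2, -3.0, 3.0]
eef_pos: [0.5759, -0.2528, 0.0332]
contact_force: [-0.7, -2.1, 5.6]
width: 0.293
```

```bash
echo '[0,0,0.0004,0.0005,0,0,0,0.0004,0.001,0,0,0,0.0004,0.001,0]' > next.json && python3 steer.py next.json | grep -E "eef|contact"; echo '[0,0,0,0.0005,0,0,0,0,0.001,0,0,0,0,0.001,0]' > next.json && python3 steer.py next.json | grep -E "eef|contact|width"
```

```text
eef_pos: [0.5759, -0.2529, 0.0324]
contact_force: [-0.8, -2.1, 5.8]
eef_pos: [0.5758, -0.253, 0.0313]
contact_force: [-0.8, -1.9, 2.3]
width: 0.296
```

```bash
echo '[0,0,0,0.0005,0,0,0,0,0.001,0,0,0,0,0.001,0]' > next.json && python3 steer.py next.json | grep -E "eef|contact|width"
```

```text
eef_pos: [0.5751, -0.2525, 0.0286]
contact_force: [1.7, -2.2, -3.7]
width: 0.296
```

The force rose, then dropped and went negative, which is the click. I'll keep pressing until the flange is home.

```bash
for i in 1 2 ; do echo '[0,0,0,0.0005,0,0,0,0,0.001,0,0,0,0,0.001,0]' > next.json && python3 steer.py next.json | grep -E "eef|contact|width"; done
```

```text
eef_pos: [0.5752, -0.2525, 0.0281]
contact_force: [0.9, -2.7, -3.2]
width: 0.296
eef_pos: [0.5754, -0.2526, 0.0275]
contact_force: [0.9, -1.3, -1.3]
width: 0.296
```

```bash
echo '[0,0,0,0.0005,0,0,0,0,0.001,0,0,0,0,0.001,0,0,0,0,0.001,0]' > next.json && python3 steer.py next.json | grep -E "eef|contact|width"
```

```text
eef_pos: [0.5756, -0.2527, 0.027]
contact_force: [-1.9, 0.2, 4.5]
width: 0.298
```

```bash
echo '[0,0,0,0.0005,0,0,0,0,0.001,0,0,0,0,0.001,0,0,0,0,0.001,0]' > next.json && python3 steer.py next.json | grep -E "eef|contact|width"
```

```text
eef_pos: [0.5757, -0.2527, 0.027]
contact_force: [-5.8, 1.7, 13.4]
width: 0.294
```

```bash
echo '[0,0,0,0.0003,0,0,0,0,0.0005,0,0,0,0,0.0005,0,0,0,0,0.0005,0]' > next.json && python3 steer.py next.json | grep -E "eef|contact|finger|clock"
```

```text
clock: 22.28
eef_pos: [0.5757, -0.2527, 0.027]
contact_force: [-7.4, 3.6, 16.7]
finger_force: 81.0
```

```bash
echo '[0,0,0,0,0,0,0,0,0,0,0,0,0,0,0,0,0,0,0,0]' > next.json && python3 steer.py next.json | grep -E "eef|contact|finger"; python3 -c "
from workcell import robot, camrig, hand_in
print(hand_in())"
```

```text
eef_pos: [0.5757, -0.2527, 0.027]
contact_force: [-8.8, 3.1, 15.9]
finger_force: 81.0
the job is handed in; nothing more can be done
None
```

The cleaver lies in its compartment with the stud up through the blade hole, the cap is clicked on and seated on the blade, and I handed the job in at about 22.6 s with the cap still held down at about 16 N; no verdict came back.

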